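# Sweep the bottle caps off the board into the green pan

## Robot

A 6-joint arm with a two-finger parallel gripper is mounted at the origin on the work surface. World frame = base frame: x ahead of the robot, y to its left, z up, the work surface at z = 0. Lengths are in m, angles in rad, forces in N, time in s.
With the tool pointing down it reaches from about 0.4 to 0.825 m from the base axis. Payload 7 kg.
Tool frame: the origin (TCP) lies midway between the tips of the shut fingers; the grasp point (between the pads) lies tcp_to_grasp behind it (tcp_to_grasp is the distance from the TCP to the grasp point, in m); z points along the fingers, y is the direction in which the jaws open and shut (so a half turn about z gives the same grasp; the last joint's range is limited). The gripper opens to 88 mm and grips with 3 to 60 N. Pads are 19 mm wide; open, the fingers measure 130 mm over their backs; the gripper's body (78 mm by 193 mm) begins 47 mm behind the grasp point.
Start: joints at [1.396, 0.359, 0.012, 0, -1.224, -0.288], TCP at [0.301, 0.604, 0.227] pointing down, gripper open.
Joint ranges: [-3.07, 3.07], [-1.43, 2.12], [-1.02, 1.25], [-3.03, 1.67], [-3.05, -0], [-3.03, 3.03]. Speed limits (rad/s): [2.39, 2.39, 3.01, 3.14, 3.14, 3.14].

## Interface

Orientations are given as a unit quaternion [x, y, z, w].
In Python, from station import * gives the robot as it stands.
- The arm moves only by the tool play_rows, never from a script. Its argument "commands" is a list that holds one entry, the list of rows, each a list of 4 numbers: the shift along the tool's x, y, z in mm, then the turn about the tool's z in rad. In form: [[[x, y, z, twist], ...]]. A call has 1 to 12 rows; each row is the pose to reach, as a shift and turn from the pose measured when the call began, along the tool's axes at that moment; what a row does not reach only later rows make up. A row lasts 1/12 s, in which the tool goes at most 41.7 mm and 7.16 degrees, less where a joint would pass 70% of its speed; a pose out of reach is approached as far as the arm can. A call with a gripper value outside its range is refused whole. "claw" is the opening, from 0 (shut) to 1 (fully open), set as the call begins (left out, the last holds). The fingers move at their own pace and stop on an object; "newtons" is the grip in N (left out, the last holds). Time passes only in rows, so rows that repeat a pose let the fingers close. It gives the time, the measured TCP pose, the force and the opening at its end, in the units of the state.
- get_state(): the state, without advancing time (a new reading comes with each control period).
- camera(name): name is "side" or "top"; returns a dict with "color" (384x512x3 uint8, blue, green, red), "range_z" (384x512 float32, m along the optical axis (not along the pixel's ray), 0 where there is no reading), "fx", "fy", "cx", "cy" (pixels), "rvec" (rotation vector, rad) and "tvec" (3), from world to camera coordinates, as OpenCV has them. Camera axes: x right, y down, z forward; pixel columns grow to the right and rows downward; lengths in m; the calibration is good to about 2 mm. A picture is of the moment at which its call begins.
- hand_in(): hands the job in, once; it reports no verdict.
The state is a dict: "t": time; "joint_pos": joint angles; "joint_vel": joint speeds; "tau": joint torques, N m; "position": TCP position; "ee_rot": TCP orientation; "contact_force": force on the tool from outside, world axes, zero at the start; "torque": the same for the moment, N m; "grip_width": finger opening in m.
Only numpy, scipy, OpenCV 4.12 (cv2) and the standard library are available. Lean on these libraries where they do the work, as an engineer would, in place of code of your own. Each camera call takes 0.05 s, during which the arm holds its last target.

## Task

Sweep the three screw caps (red, blue, gold) across the white board and over its edge into the green pan beside it, pushing them with the fingers and never picking one up. Leave the spice jar standing where it is on the board, let no cap get into the steel pan with the clean spoons, and leave everything else on the counter alone.

Things in the scene. Friction and masses are not known exactly. Their poses are not given: they have to be found in the camera images.
- board: White chopping board on a steel frame, fixed: 300 mm along its x, 280 mm along its y, its flat top 55 mm above its origin, no rim. Origin on the counter under the board's centre; x points roughly away from the robot, z up, turned up to 0.15 rad.
- pan_green: Green plastic open pan, 300 mm long (its x), 130 mm wide (y), 45 mm high, walls and floor 4 mm, fixed along the left or right (y) edge of the board with a 2 mm gap; its rim is 10 mm below the board's top. Origin at the centre of its underside, axes parallel to the board's. Empty: the caps go here, over the board's edge.
- pan_steel: Dark steel open pan, 300 mm long (its x), 130 mm wide (y), 45 mm high, walls and floor 4 mm, fixed along the left or right (y) edge of the board with a 2 mm gap; its rim is 10 mm below the board's top. Origin at the centre of its underside, axes parallel to the board's. It holds three clean spoons and stays free of caps.
- cap_red: Red screw cap from a bottle, a solid domed disc 12 mm high, 40 mm in diameter over its lowest 4 mm, narrowing above to 33 mm at 10 mm height and a flat top 22 mm wide, about 16 g (this varies by some 30 %), loose, lying flat on the board and sliding when pushed; origin at the centre of its underside, z up.
- cap_blue: Blue screw cap from a bottle, a solid domed disc 12 mm high, 40 mm in diameter over its lowest 4 mm, narrowing above to 33 mm at 10 mm height and a flat top 22 mm wide, about 16 g (this varies by some 30 %), loose, lying flat on the board and sliding when pushed; origin at the centre of its underside, z up.
- cap_gold: Gold-coloured screw cap from a bottle, a solid domed disc 12 mm high, 40 mm in diameter over its lowest 4 mm, narrowing above to 33 mm at 10 mm height and a flat top 22 mm wide, about 16 g (this varies by some 30 %), loose, lying flat on the board and sliding when pushed; origin at the centre of its underside, z up.
- spice_jar: Small amber spice jar with a black lid, 36 mm in diameter and 50 mm high, 90 g, standing loose on the board; it stays there. Origin at the centre of its underside. Jar and caps stand in four strips along the board's y, one each, in any order: centre lines at x = -90, -30, 30, 90 mm in the board's frame (4 mm off at most), within 50 mm of the middle along y.
- cocoa_tin: Bystander: yellow tin, 76 mm in diameter, 140 mm high, on the counter to the left. Origin under its centre.
- carton: Bystander: white and red drink carton, 70 x 70 x 180 mm, on the counter to the left. Origin under its centre.
- mug: Bystander: white mug, 80 mm in diameter, 90 mm high, on the counter to the right. Origin under its centre.
- tomato_can: Bystander: red-labelled can, 74 mm in diameter, 110 mm high, on the counter to the left. Origin under its centre.
- spatula: Bystander: kitchen spatula lying on the counter to the right, under 40 mm high. Origin under its middle.
Things that resemble listed ones, but are neither listed nor needed, are in the scene too. Of the things that look like the cap_blue, the smallest one is meant. Of the things that look like the spice_jar, the smaller one is meant.

How it is judged:
By the outcome, as a careful person would: the job done as asked, in the order asked, and still so for the second after the job is handed in, with the robot touching nothing.
It also fails if it takes over 50 s, if anything falls off the work surface, if the arm or the gripper's body presses on something with over 40 N, if the wrist force passes 120 N, or if a joint passes its speed limit or range.

## Working session

There is one attempt and no reset: what is moved stays moved. The work goes in short steps, Python scripts to look and compute and a tool call to move; the robot and the scene stay as the last step left them, time stands still between calls to the robot, and variables do not carry over. Pictures are saved under pics/ and viewed, and the job is handed in when it is done.

Besides the shell and the picture viewer there is one more tool, called after "Emit:" as name(argument=value, ...) on one line, values as JSON. play_rows: Moves the arm, as the interface text tells. Its arguments: {"type":"object","properties":{"commands":{"type":"array","items":{"type":"array","items":{"type":"array","items":{"type":"number"}}}},"claw":{"type":"number"},"newtons":{"type":"number"}},"required":["commands"]}

```bash
mkdir -p pics; ls; cat > h.py <<'E'
from station import *
import numpy as np, cv2
def grab(n):
    c=camera(n); R=cv2.Rodrigues(np.array(c["rvec"],float))[0]; t=np.array(c["tvec"],float).ravel()
    z=c["range_z"]; v,u=np.mgrid[0:384,0:512]
    P=np.stack([(u-c["cx"])/c["fx"]*z,(v-c["cy"])/c["fy"]*z,z],-1)
    W=(P-t)@R
    W[z==0]=np.nan
    return c,W
E
python3 - <<'E'
from h import *
s=get_state();print(s)
for n in("top","side"):
    c,W=grab(n);cv2.imwrite(f"pics/{n}0.png",cv2.resize(c["color"],(800,600),interpolation=cv2.INTER_CUBIC));np.savez(f"{n}0.npz",W=W,c=c["color"])
    print(n,c["fx"],c["cx"],c["cy"],c["rvec"],c["tvec"])
E
```

```text
pics
{'t': 0.0, 'joint_pos': array([ 1.39612383e+00,  3.59353374e-01,  1.10314360e-02, -3.49377375e-04,
       -1.22411611e+00, -2.88114167e-01]), 'joint_vel': array([-0.00071349, -0.00279886, -0.00083556, -0.00056618, -0.00105652,
        0.00038119]), 'tau': array([ 2.61191781e-05, -5.82717204e+01,  2.93038023e+01,  6.99697495e+00,
        6.69153917e-03, -1.56133833e-04]), 'position': array([0.3011428 , 0.6035292 , 0.22563258]), 'ee_rot': array([ 9.73333816e-01, -2.29391765e-01, -1.17447758e-04,  8.28853885e-04]), 'contact_force': array([-0.24901541,  0.13617536,  0.07479775]), 'torque': array([ 0.00887565, -0.04300193, -0.01217528]), 'grip_width': 0.08758899463024335}
top 370.42008624469844 252.95341907853518 190.1727357925743 [ 2.20958258 -2.15069565  0.10761501] [-0.0412008   0.54175797  1.11210257]
side 397.22698604748007 256.01968130275475 194.6725261050097 [ 2.15222844 -0.55623081  0.28217035] [-0.48199616  0.18000728  1.208755  ]
```

View pics/top0.png

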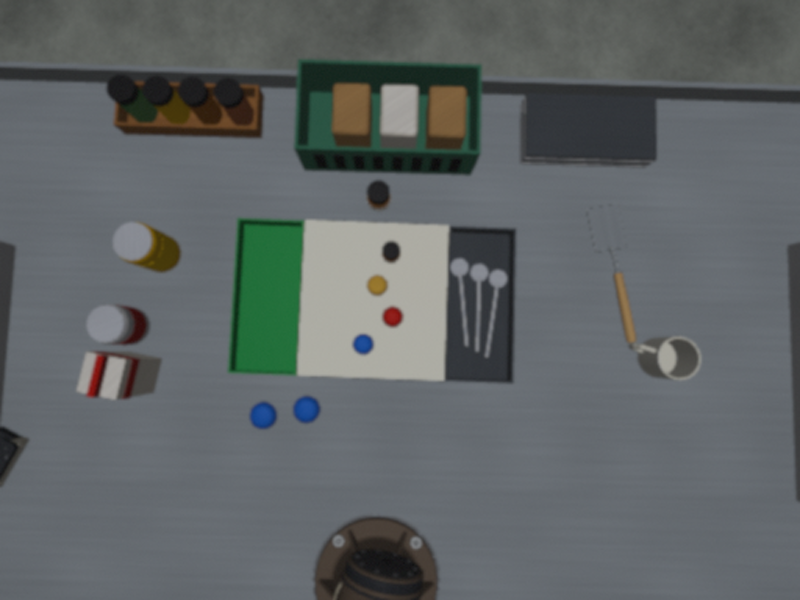

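View pics/side0.png

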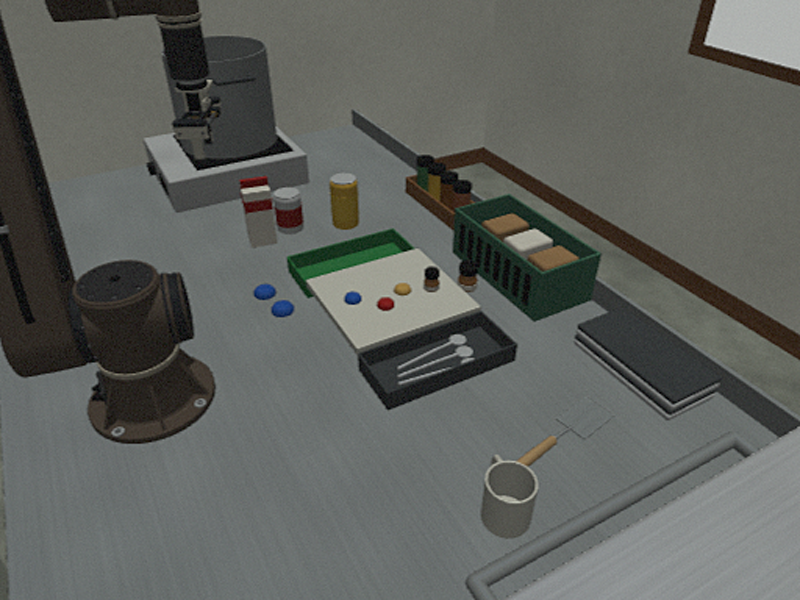

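The top view shows the green pan left (265,297), the steel pan with spoons right (480,305), and the robot base at the bottom. 
- **Blue cap candidates:** on the board (363,344), and larger ones on the counter (263,415) and (306,409). I choose the one on the board.
- **Jar candidates:** on the board (391,251), and one behind the board (378,193). I choose the one on the board, pending size.
- **Red and gold caps:** red (392,317) and gold (377,285), with no look-alikes.

Next I measure and take a close crop.

```bash
cat > meas.py <<'E'
from h import *
def board(c,W):
    hsv=cv2.cvtColor(c["color"],cv2.COLOR_BGR2HSV)
    m=((W[...,2]>0.045)&(W[...,2]<0.066)&(hsv[...,1]<50)&(hsv[...,2]>120)).astype(np.uint8)
    n,l,st,_=cv2.connectedComponentsWithStats(m); k=1+np.argmax(st[1:,4]); m=(l==k)
    p=W[m]; (cx,cy),(w,h),a=cv2.minAreaRect((p[:,:2]*1000).astype(np.float32))
    return (cx/1000,cy/1000),(w,h),a,np.median(p[:,2])
def caps(c,W):
    hsv=cv2.cvtColor(c["color"],cv2.COLOR_BGR2HSV).astype(int); H,S,V=hsv[...,0],hsv[...,1],hsv[...,2]
    out={}
    for nm,mm in dict(red=((H<6)|(H>174)),blue=(H>100)&(H<125),gold=(H>14)&(H<28)).items():
        m=(mm&(S>120)&(V>60)).astype(np.uint8)
        n,l,st,ct=cv2.connectedComponentsWithStats(m)
        for k in range(1,n):
            if st[k,4]>25:
                p=W[l==k]; p=p[~np.isnan(p[:,0])]
                if len(p): 
                    mid=(np.percentile(p,3,axis=0)+np.percentile(p,97,axis=0))/2
                    out.setdefault(nm,[]).append((ct[k].round(0),st[k,4],np.r_[mid[:2],np.percentile(p[:,2],80)].round(4),(np.percentile(p,97,axis=0)-np.percentile(p,3,axis=0))[:2].round(3)))
    return out
E
python3 - <<'E'
from meas import *
d=np.load("top0.npz");c={"color":d["c"]};W=d["W"]
print(board(c,W))
for k,v in caps(c,W).items():
    for x in v: print(k,*x)
for nm,(u,v) in dict(jar=(250,160),jar2=(242,122)).items():
    w=W[v-12:v+12,u-12:u+12].reshape(-1,3); zt=np.nanpercentile(w[:,2],95); q=w[w[:,2]>zt-.006]
    print(nm,zt,q.min(0),q.max(0),(q.min(0)+q.max(0))/2)
cv2.imwrite("pics/crop.png",cv2.resize(d["c"][110:280,140:330],None,fx=3.4,fy=3.4,interpolation=cv2.INTER_CUBIC))
E
```

```text
((0.5354243774414063, 0.015946479797363283), (281.4468688964844, 300.63531494140625), 89.53290557861328, np.float64(0.05456611823080184))
red [251. 202.] 99 [ 0.5038 -0.0214  0.0675] [0.029 0.029]
red [ 62. 240.] 158 [0.3847 0.4713 0.1795] [0.063 0.018]
blue [232. 220.] 99 [0.4495 0.0329 0.0673] [0.029 0.029]
blue [196. 262.] 211 [0.3199 0.1425 0.0157] [0.042 0.042]
blue [168. 266.] 215 [0.3067 0.2256 0.0163] [0.042 0.042]
gold [225.  70.] 752 [0.8829 0.0654 0.1177] [0.091 0.061]
gold [285.  72.] 753 [ 0.8828 -0.1109  0.1181] [0.093 0.062]
gold [110.  72.] 314 [0.899  0.4428 0.07  ] [0.031 0.126]
gold [102. 162.] 417 [0.6133 0.4214 0.1184] [0.06  0.029]
gold [241. 182.] 98 [0.5625 0.0098 0.0672] [0.03  0.029]
jar 0.10527697626260993 [ 0.60717882 -0.02955326  0.09987818] [0.63755692 0.00223771 0.10877068] [ 0.62236787 -0.01365778  0.10432443]
jar2 0.06787918409813269 [ 0.72207438 -0.00610749  0.06198718] [0.7625896  0.03633407 0.07060153] [0.74233199 0.01511329 0.06629435]
```

View pics/crop.png

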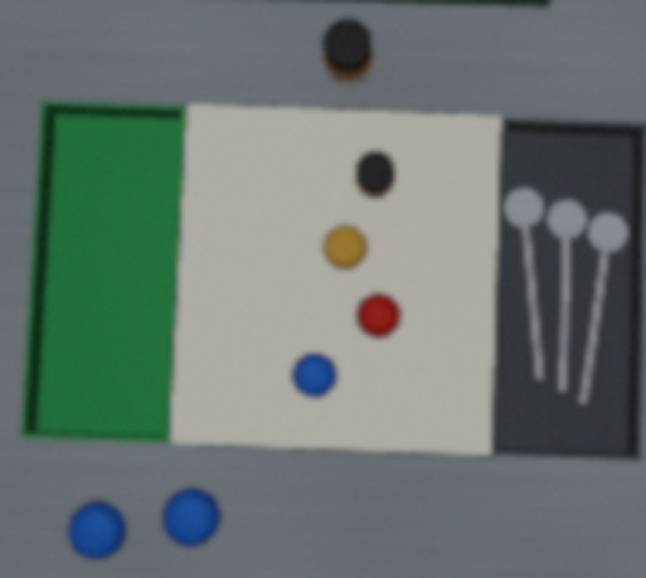

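```bash
python3 - <<'E'
import station
print([n for n in dir(station) if not n.startswith('__')])
print(getattr(station,'tcp_to_grasp',None))
from meas import *
c,W=grab("side")
print(board(c,W))
for k,v in caps(c,W).items():
    for x in v:
        if .4<x[2][0]<.7 and abs(x[2][1])<.2: print(k,*x)
# edges of board yaw from top
d=np.load("top0.npz");W=d["W"];hsv=cv2.cvtColor(d["c"],cv2.COLOR_BGR2HSV)
m=(W[...,2]>.045)&(W[...,2]<.066)&(hsv[...,1]<50)&(hsv[...,2]>120)
for xs in (.42,.48,.54,.6,.66):
    q=W[m&(abs(W[...,0]-xs)<.012)&(abs(W[...,1])<.2)]; print(xs,q[:,1].min(),q[:,1].max())
E
```

```text
['IKError', 'camera', 'get_state', 'hand_in', 'tcp_to_grasp']
0.0188
((0.5368744506835937, 0.018275009155273438), (283.946533203125, 302.558349609375), 89.07785034179688, np.float64(0.05497408687331988))
red [246. 194.] 64 [ 0.4996 -0.0246  0.0673] [0.026 0.028]
blue [225. 190.] 65 [0.4463 0.0307 0.0675] [0.027 0.027]
gold [257. 185.] 61 [0.5593 0.0065 0.0675] [0.028 0.031]
0.42 -0.12149264663759547 0.1574086362586092
0.48 -0.12423814094372039 0.15665974612484676
0.54 -0.12247262853136501 0.1565489406403892
0.6 -0.12147710960109748 0.15586375787121526
0.66 -0.1232893121896924 0.15507417908527177
```

Emit:
play_rows(commands=[[[24,26,-10,0.09],[48,52,-20,0.18],[72,77,-20,0.28],[97,103,-20,0.37],[121,129,-20,0.46],[145,154,-20,0.55],[170,180,-20,0.65],[194,206,-20,0.74],[218,232,-20,0.83],[242,258,-20,0.92],[266,283,-20,1.02],[290,309,-20,1.11]]], claw=0.16)

```text
t: 1.15
position: [0.4227, 0.196, 0.2464]
ee_rot: [-0.705, 0.709, -0.0, -0.0]
contact_force: [0.7, -0.1, 0.2]
grip_width: 0.0156
```

```bash
cat > go.py <<'E'
from h import *
import sys
from scipy.spatial.transform import Rotation as Ro
s=get_state();R=Ro.from_quat(s["ee_rot"]).as_matrix()
yaw=np.arctan2(R[1,0],R[0,0])
print("t",s["t"],"pos",s["position"].round(4),"yaw",yaw.round(4),"grip",s["grip_width"].round(4),"F",s["contact_force"].round(1),"tilt",R[:,2].round(3))
a=list(map(float,sys.argv[1:]))
for i in range(0,len(a),3): print("shift mm",(R.T@(np.array(a[i:i+3])-s["position"])*1000).round(1),"twist",round(float(yaw+np.pi/2),3))
E
python3 go.py .504 -.073 .14
```

```text
Traceback (most recent call last):
  File "go.py", line 6, in <module>
    print("t",s["t"],"pos",s["position"].round(4),"yaw",yaw.round(4),"grip",s["grip_width"].round(4),"F",s["contact_force"].round(1),"tilt",R[:,2].round(3))
                                                                            ^^^^^^^^^^^^^^^^^^^^^
AttributeError: 'float' object has no attribute 'round'
```

```bash
sed -i 's/s\["grip_width"\].round(4)/round(float(s["grip_width"]),4)/' go.py; python3 go.py .505 -.073 .12
```

```text
t 1.15 pos [0.4227 0.196  0.2464] yaw -1.5775 grip 0.0156 F [ 0.7 -0.1  0.2] tilt [-0.    -0.001 -1.   ]
shift mm [268.4 -84.1 126.6] twist -0.007
```

Emit:
play_rows(commands=[[[24,-8,10,0],[50,-16,20,0],[76,-24,30,0],[102,-32,40,0],[128,-40,52,0],[154,-48,64,0],[180,-56,76,0],[206,-64,88,0],[230,-72,100,0],[250,-80,112,0],[268,-84,126,0],[268,-84,126,0]]])

```text
t: 2.15
position: [0.5035, -0.0751, 0.1177]
ee_rot: [-0.704, 0.71, 0.001, -0.002]
contact_force: [-0.3, 0.8, 0.1]
grip_width: 0.014
```

```bash
python3 go.py .505 -.073 .060 .505 .185 .060
python3 - <<'E'
from h import *
c,W=grab("side");cv2.imwrite("pics/s1.png",cv2.resize(c["color"][100:300,140:360],None,fx=3,fy=3,interpolation=cv2.INTER_CUBIC))
E
```

```text
t 2.15 pos [ 0.5035 -0.0751  0.1177] yaw -1.5804 grip 0.014 F [-0.3  0.8  0.1] tilt [-0.005 -0.002 -1.   ]
shift mm [-2.2 -1.7 57.7] twist -0.01
shift mm [-260.2    0.7   57.3] twist -0.01
```

View pics/s1.png

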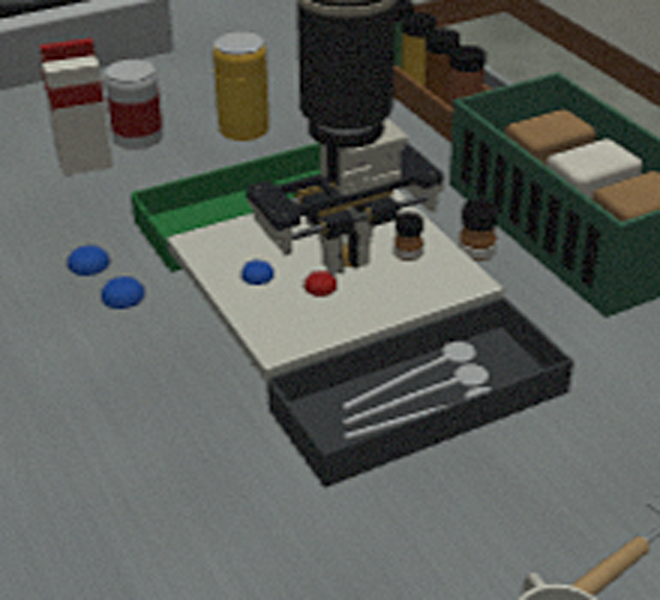

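```bash
python3 - <<'E'
import cv2,numpy as np
K=np.array([[397.2,0,256.02],[0,397.2,194.67],[0,0,1]])
p,_=cv2.projectPoints(np.array([[.5035,-.0751,.1177],[.5035,-.0751,.058],[.502,-.023,.067]]),np.array([2.15222844,-0.55623081,0.28217035]),np.array([-0.48199616,0.18000728,1.208755]),K,None)
print((p[:,0]-[140,100])*3)
E
```

```text
[[343.30600748 265.12677812]
 [343.35410977 309.00000277]
 [319.98261742 278.44038764]]
```

Emit:
play_rows(commands=[[[0,-1,15,0],[0,-1,30,0],[0,-1,45,0],[0,-1,54,0],[0,-1,58,0],[0,-1,58,0],[0,-1,58,0]]])

```text
t: 2.78
position: [0.505, -0.074, 0.0614]
ee_rot: [-0.704, 0.71, 0.001, -0.002]
contact_force: [-0.1, -0.8, 0.5]
grip_width: 0.0141
```

```bash
python3 go.py .504 -.073 .0585 .502 .185 .0585
```

```text
t 2.7833 pos [ 0.505  -0.074   0.0614] yaw -1.5797 grip 0.0141 F [-0.1 -0.8  0.5] tilt [-0.003 -0.002 -1.   ]
shift mm [-1.   1.   2.9] twist -0.009
shift mm [-259.     5.3    2.5] twist -0.009
```

Emit:
play_rows(commands=[[[-6,1,3,0],[-14,1,3,0],[-22,1,3,0],[-32,1,3,0],[-44,1,3,0],[-56,2,3,0],[-68,2,3,0],[-80,2,3,0],[-92,2,3,0],[-104,2,3,0],[-116,3,3,0],[-128,3,3,0]]])

```text
t: 3.78
position: [0.5029, 0.0552, 0.0581]
ee_rot: [-0.704, 0.71, 0.001, -0.002]
contact_force: [-0.7, 0.5, 0.2]
grip_width: 0.0138
```

```bash
python3 go.py .505 .185 .0585
python3 - <<'E'
from meas import *
c,W=grab("side");cv2.imwrite("pics/s2.png",cv2.resize(c["color"][100:300,140:360],None,fx=3,fy=3,interpolation=cv2.INTER_CUBIC))
for k,v in caps(c,W).items():
    for x in v:
        if .4<x[2][0]<.7 and abs(x[2][1])<.3: print(k,*x)
E
```

```text
t 3.7833 pos [0.5029 0.0552 0.0581] yaw -1.5796 grip 0.0138 F [-0.7  0.5  0.2] tilt [-0.004 -0.002 -1.   ]
shift mm [-129.8   -1.    -0.6] twist -0.009
blue [225. 190.] 64 [0.4467 0.0285 0.0677] [0.027 0.027]
gold [257. 185.] 60 [0.5596 0.0074 0.0665] [0.028 0.031]
```

View pics/s2.png

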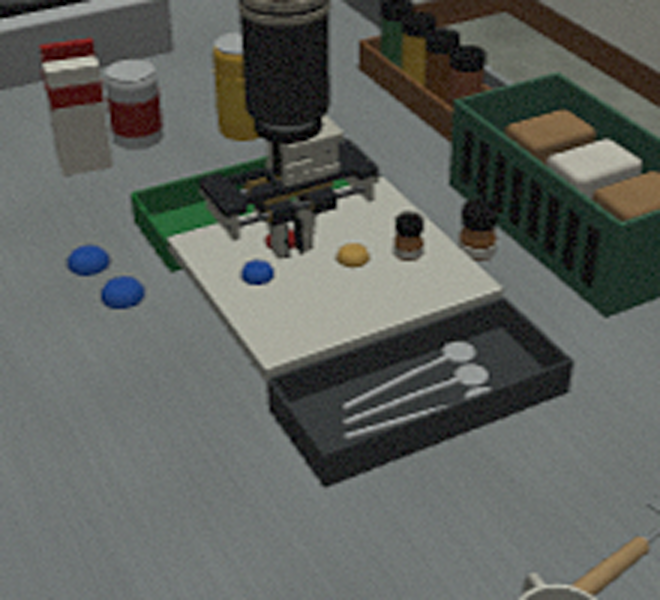

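The red cap is nested ahead of the fingers at (285,240). Blue (258,272), gold (352,254) and the jar (408,235) are untouched, so I continue over the edge.

Emit:
play_rows(commands=[[[-8,0,0,0],[-18,0,0,0],[-29,0,0,0],[-41,0,0,0],[-53,0,0,0],[-65,0,0,0],[-77,0,0,0],[-89,0,0,0],[-101,0,0,0],[-113,0,0,0],[-124,0,0,0],[-132,0,0,0]]])

```text
t: 4.83
position: [0.5047, 0.1902, 0.0581]
ee_rot: [-0.704, 0.71, 0.0, -0.001]
contact_force: [0.5, 1.0, 1.2]
grip_width: 0.0141
```

Emit:
play_rows(commands=[[[0,0,-20,0],[0,0,-42,0],[0,0,-64,0],[0,0,-70,0],[0,0,-70,0]]])

```text
t: 5.25
position: [0.5059, 0.1913, 0.1301]
ee_rot: [-0.704, 0.71, 0.0, 0.001]
contact_force: [-0.3, 0.4, 0.3]
grip_width: 0.0141
```

```bash
python3 go.py .448 -.020 .125 .448 -.02 .058
python3 - <<'E'
from meas import *
for n in("top","side"):
    c,W=grab(n);np.savez("l_"+n,c=c["color"])
    for k,v in caps(c,W).items():
        for x in v:
            if .4<x[2][0]<.7 and abs(x[2][1])<.3: print(n,k,*x)
    cv2.imwrite(f"pics/{n}3.png",cv2.resize(c["color"][100:300,140:360],None,fx=3,fy=3,interpolation=cv2.INTER_CUBIC))
E
```

```text
t 5.25 pos [0.5059 0.1913 0.1301] yaw -1.5782 grip 0.0141 F [-0.3  0.4  0.3] tilt [ 0.001  0.001 -1.   ]
shift mm [211.7  56.3   4.8] twist -0.007
shift mm [211.8  56.4  71.8] twist -0.007
top blue [232. 220.] 99 [0.4495 0.033  0.0678] [0.029 0.029]
top gold [241. 182.] 98 [0.5625 0.0099 0.0679] [0.03  0.029]
side blue [225. 190.] 65 [0.4467 0.0308 0.0665] [0.026 0.029]
side gold [257. 185.] 60 [0.5589 0.005  0.0677] [0.027 0.028]
```

View pics/side3.png

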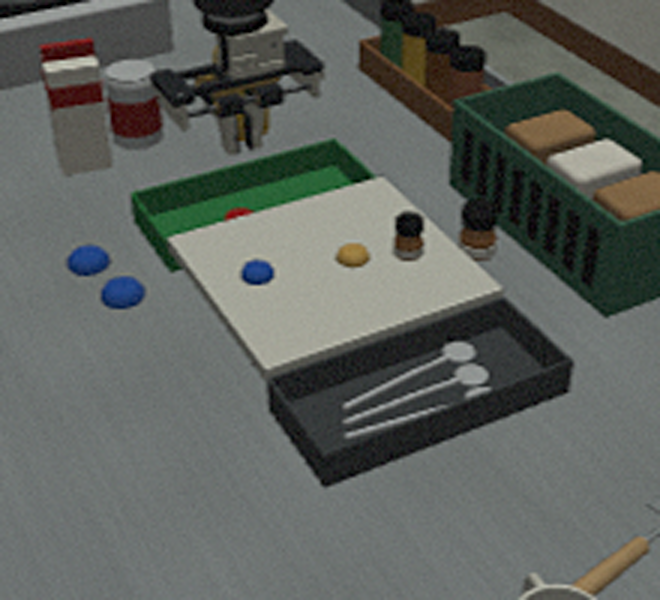

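View pics/top3.png

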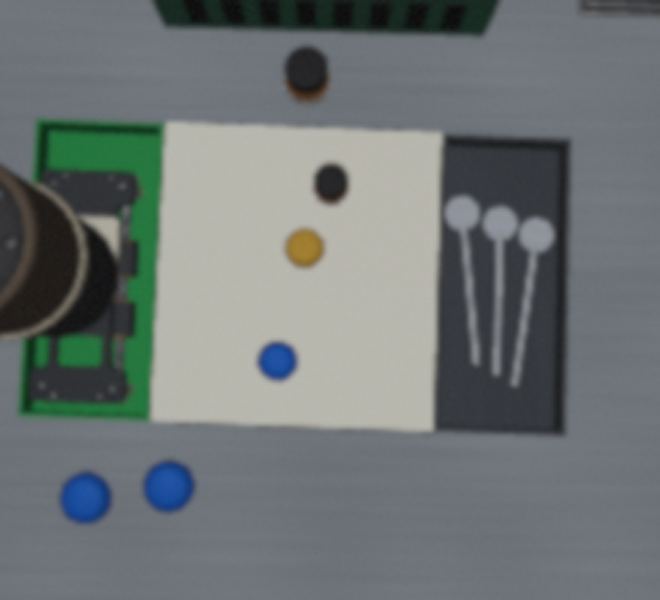

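The side view shows red in the green pan at (237,214), with blue, gold and jar unmoved. Next is blue.

Emit:
play_rows(commands=[[[15,4,2,0],[36,10,4,0],[58,16,4,0],[80,22,4,0],[102,28,4,0],[124,34,4,0],[146,40,4,0],[168,46,4,0],[188,51,4,0],[204,55,4,0],[212,56,4,0],[212,56,4,0]]])

```text
t: 6.35
position: [0.4455, -0.0229, 0.1231]
ee_rot: [-0.704, 0.711, 0.001, -0.002]
contact_force: [-0.6, 0.3, -0.2]
grip_width: 0.014
```

```bash
python3 go.py .448 -.020 .058
```

```text
t 6.35 pos [ 0.4455 -0.0229  0.1231] yaw -1.5808 grip 0.014 F [-0.6  0.3 -0.2] tilt [-0.005 -0.001 -1.   ]
shift mm [-3.  -2.7 65.1] twist -0.01
```

Emit:
play_rows(commands=[[[0,-2,15,0],[0,-2,32,0],[0,-2,48,0],[0,-2,58,0],[0,-2,63,0],[0,-2,63,0],[0,-2,63,0]]])

```text
t: 6.93
position: [0.4473, -0.0228, 0.06]
ee_rot: [-0.704, 0.71, 0.001, -0.003]
contact_force: [1.2, 0.4, 0.9]
grip_width: 0.0137
```

```bash
python3 go.py .448 .185 .0583
```

```text
t 6.9333 pos [ 0.4473 -0.0228  0.06  ] yaw -1.5804 grip 0.0137 F [1.2 0.4 0.9] tilt [-0.005 -0.002 -1.   ]
shift mm [-207.8    1.3    1.3] twist -0.01
```

Emit:
play_rows(commands=[[[-6,0,1,0],[-13,0,1,0],[-20,0,1,0],[-28,0,1,0],[-38,0,1,0],[-48,0,1,0],[-58,0,1,0],[-68,0,1,0],[-78,0,1,0],[-88,0,1,0],[-98,0,1,0],[-108,0,1,0]]])

```text
t: 7.93
position: [0.4483, 0.0863, 0.0588]
ee_rot: [-0.704, 0.71, 0.001, -0.003]
contact_force: [1.1, 0.8, 0.6]
grip_width: 0.014
```

Emit:
play_rows(commands=[[[-10,0,0,0],[-20,0,0,0],[-30,0,0,0],[-40,0,0,0],[-50,0,0,0],[-60,0,0,0],[-70,0,0,0],[-80,0,0,0],[-90,0,0,0],[-98,0,0,0],[-104,0,0,0],[-104,0,0,0]]])

```text
t: 8.93
position: [0.4495, 0.1915, 0.0586]
ee_rot: [-0.704, 0.71, 0.001, -0.002]
contact_force: [0.2, 0.8, -0.4]
grip_width: 0.014
```

Emit:
play_rows(commands=[[[0,0,-20,0],[0,0,-42,0],[0,0,-64,0],[0,0,-70,0],[0,0,-70,0]]])

```text
t: 9.35
position: [0.4508, 0.1921, 0.1304]
ee_rot: [-0.704, 0.71, 0.001, -0.001]
contact_force: [-0.0, -1.2, 0.1]
grip_width: 0.0142
```

```bash
python3 go.py .560 -.045 .125
python3 - <<'E'
from meas import *
for n in("side",):
    c,W=grab(n)
    for k,v in caps(c,W).items():
        for x in v:
            if .38<x[2][0]<.7 and abs(x[2][1])<.3: print(n,k,*x)
    cv2.imwrite(f"pics/{n}4.png",cv2.resize(c["color"][100:300,140:360],None,fx=3,fy=3,interpolation=cv2.INTER_CUBIC))
E
```

```text
t 9.35 pos [0.4508 0.1921 0.1304] yaw -1.5793 grip 0.0142 F [-0.  -1.2  0.1] tilt [-0.002  0.001 -1.   ]
shift mm [ 236.2 -111.3    5. ] twist -0.009
side gold [257. 185.] 59 [0.5589 0.0062 0.0667] [0.028 0.028]
```

View pics/side4.png

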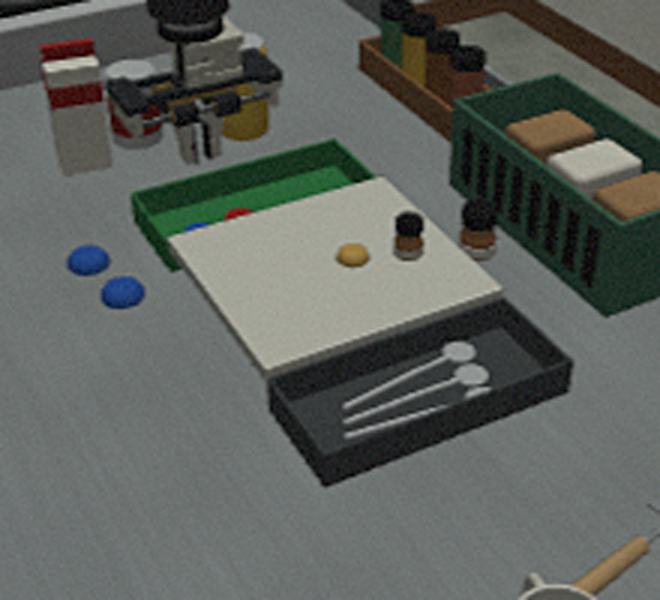

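Red (238,214) and blue (197,228) are in the green pan; gold (352,254) and the jar are untouched. Before pushing gold, I check how low the gripper's outer parts hang, because they pass over the jar.

```bash
python3 - <<'E'
from h import *
s=get_state();p=s["position"]
for n in ("side","top"):
    c,W=grab(n);D=W-p
    m=(abs(D[...,1])<.06)&(D[...,2]>-.02)&(D[...,2]<.12)&(abs(D[...,0])<.12)
    for lo in range(-120,120,15):
        q=D[m&(D[...,0]*1000>=lo)&(D[...,0]*1000<lo+15)]
        if len(q): print(n,lo,len(q),"zrel mm",(np.percentile(q[:,2],[0,5,50])*1000).round(0),"y",(np.percentile(q[:,1],[5,95])*1000).round(0))
E
```

```text
side -105 40 zrel mm [ 90.  91. 104.] y [-38.  26.]
side -90 105 zrel mm [ 65.  69. 104.] y [-41.  33.]
side -75 55 zrel mm [ 77.  80. 108.] y [-38.  30.]
side -60 38 zrel mm [ 78.  80. 103.] y [-32.  22.]
side -45 89 zrel mm [64. 69. 89.] y [-40.  22.]
side -30 134 zrel mm [ 2. 13. 88.] y [-41.  19.]
side -15 96 zrel mm [ 1.  8. 90.] y [-38.  15.]
side 0 103 zrel mm [-1.  6. 70.] y [-32.   4.]
side 15 107 zrel mm [ 1. 13. 79.] y [-42.  -9.]
side 30 60 zrel mm [47. 73. 93.] y [-41. -21.]
side 45 31 zrel mm [ 76.  79. 103.] y [-35. -22.]
side 60 41 zrel mm [ 77.  80. 107.] y [-37.   6.]
side 75 100 zrel mm [ 66.  70. 100.] y [-43.  26.]
side 90 34 zrel mm [ 89.  92. 107.] y [-42.  28.]
top -105 79 zrel mm [ 96. 104. 108.] y [-38.  33.]
top -90 212 zrel mm [ 72. 102. 107.] y [-40.  34.]
top -75 145 zrel mm [ 78.  82. 107.] y [-36.  30.]
top -60 58 zrel mm [ 80.  80. 105.] y [-33.  24.]
top -45 72 zrel mm [67. 77. 89.] y [-40. -13.]
top -30 54 zrel mm [73. 76. 89.] y [-41. -25.]
top -15 22 zrel mm [77. 78. 83.] y [-40. -28.]
top 0 26 zrel mm [69. 71. 83.] y [-41. -28.]
top 15 36 zrel mm [71. 71. 87.] y [-41. -30.]
top 30 32 zrel mm [73. 77. 88.] y [-41. -30.]
top 45 59 zrel mm [ 78.  80. 106.] y [-33.  16.]
top 60 170 zrel mm [ 77.  82. 106.] y [-35.  27.]
top 75 201 zrel mm [ 70. 103. 107.] y [-41.  33.]
top 90 84 zrel mm [ 95. 103. 106.] y [-38.  31.]
```

The lowest outer parts are about 65 mm above the TCP, so they clear the jar's lid by about 19 mm. I go on with gold.

Emit:
play_rows(commands=[[[15,-7,0,0],[36,-18,0,0],[60,-29,0,0],[84,-40,0,0],[108,-51,0,0],[132,-62,0,0],[156,-73,0,0],[180,-84,0,0],[202,-95,0,0],[220,-104,0,0],[233,-110,0,0],[233,-110,0,0]]])

```text
t: 10.5
position: [0.5571, -0.0453, 0.1257]
ee_rot: [-0.703, 0.711, 0.002, -0.004]
contact_force: [0.7, 1.0, -0.8]
grip_width: 0.0142
```

```bash
python3 go.py .559 -.044 .058
```

```text
t 10.5 pos [ 0.5571 -0.0453  0.1257] yaw -1.5822 grip 0.0142 F [ 0.7  1.  -0.8] tilt [-0.009 -0.003 -1.   ]
shift mm [-1.5 -2.5 67.7] twist -0.011
```

Emit:
play_rows(commands=[[[0,-2,15,0],[0,-2,32,0],[0,-2,48,0],[0,-2,60,0],[0,-2,65,0],[0,-2,65,0],[0,-2,65,0]]])

```text
t: 11.08
position: [0.5583, -0.0453, 0.0605]
ee_rot: [-0.703, 0.711, 0.002, -0.005]
contact_force: [0.6, -0.3, 0.5]
grip_width: 0.0143
```

```bash
python3 go.py .559 .185 .0585
python3 - <<'E'
from h import *
c,W=grab("side");cv2.imwrite("pics/s5.png",cv2.resize(c["color"][100:300,140:360],None,fx=3,fy=3,interpolation=cv2.INTER_CUBIC))
E
```

```text
t 11.0833 pos [ 0.5583 -0.0453  0.0605] yaw -1.5817 grip 0.0143 F [ 0.6 -0.3  0.5] tilt [-0.01  -0.004 -1.   ]
shift mm [-230.3    1.8    1.1] twist -0.011
```

View pics/s5.png

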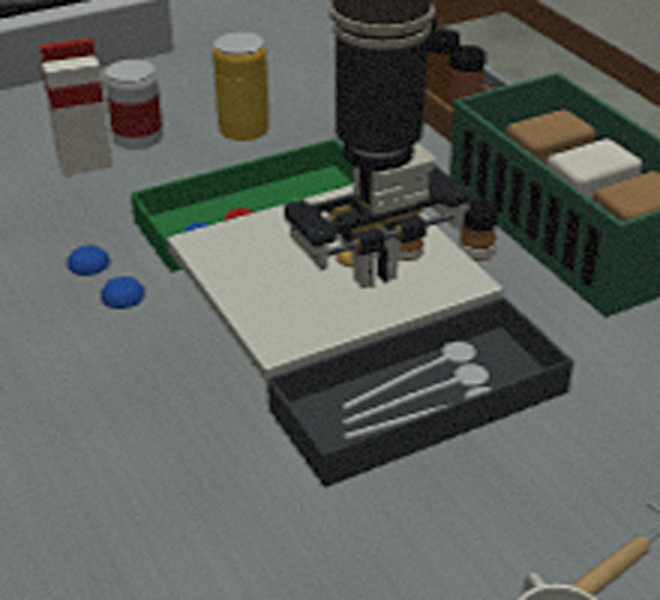

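The fingers are at (375,265), just behind gold (348,257), and the jar (410,245) still stands. Now I sweep gold.

Emit:
play_rows(commands=[[[-6,0,1,0],[-13,0,1,0],[-20,0,1,0],[-28,0,1,0],[-38,0,1,0],[-48,0,1,0],[-58,0,1,0],[-69,0,1,0],[-80,0,1,0],[-92,0,1,0],[-104,0,1,0],[-116,0,1,0]]])

```text
t: 12.13
position: [0.5601, 0.072, 0.0597]
ee_rot: [-0.703, 0.711, 0.002, -0.004]
contact_force: [-0.2, -1.7, 2.4]
grip_width: 0.0142
```

```bash
python3 go.py .559 .190 .0585
python3 - <<'E'
from h import *
c,W=grab("side");cv2.imwrite("pics/s6.png",cv2.resize(c["color"][100:300,140:360],None,fx=3,fy=3,interpolation=cv2.INTER_CUBIC))
E
```

```text
t 12.1333 pos [0.5601 0.072  0.0597] yaw -1.5816 grip 0.0142 F [-0.2 -1.7  2.4] tilt [-0.009 -0.003 -1.   ]
shift mm [-118.     2.3    0.8] twist -0.011
```

View pics/s6.png

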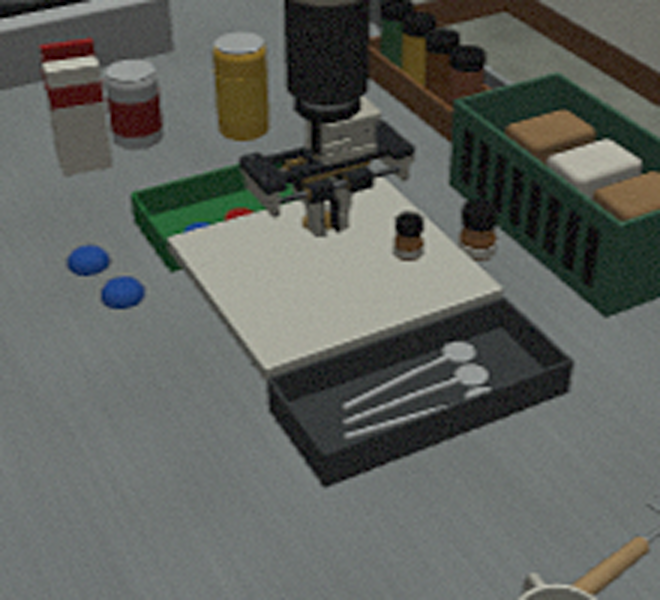

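Gold is still ahead of the fingers at (315,222), and the jar (408,235) has not moved. I carry on over the edge and lift off.

Emit:
play_rows(commands=[[[-8,0,1,0],[-18,0,1,0],[-28,0,1,0],[-38,0,1,0],[-48,0,1,0],[-59,0,1,0],[-70,0,1,0],[-81,0,1,0],[-92,0,1,0],[-103,0,1,0],[-112,0,1,0],[-118,0,1,0]]])

```text
t: 13.18
position: [0.5617, 0.1929, 0.0584]
ee_rot: [-0.704, 0.71, 0.002, -0.004]
contact_force: [0.5, 0.4, -0.5]
grip_width: 0.0138
```

Emit:
play_rows(commands=[[[0,0,-20,0],[0,0,-42,0],[0,0,-70,0],[0,0,-100,0],[0,0,-130,0],[0,0,-150,0],[0,0,-150,0]]])

```text
t: 13.77
position: [0.5651, 0.1945, 0.2138]
ee_rot: [-0.704, 0.71, 0.0, -0.0]
contact_force: [0.8, 0.8, 0.4]
grip_width: 0.0138
```

```bash
python3 go.py .559 -.05 .21
python3 - <<'E'
from meas import *
for n in("side",):
    c,W=grab(n)
    cv2.imwrite(f"pics/{n}7.png",cv2.resize(c["color"][100:300,140:360],None,fx=3,fy=3,interpolation=cv2.INTER_CUBIC))
E
```

```text
t 13.7667 pos [0.5651 0.1945 0.2138] yaw -1.5796 grip 0.0138 F [0.8 0.8 0.4] tilt [-0.001  0.001 -1.   ]
shift mm [244.6   4.    3.6] twist -0.009
```

View pics/side7.png

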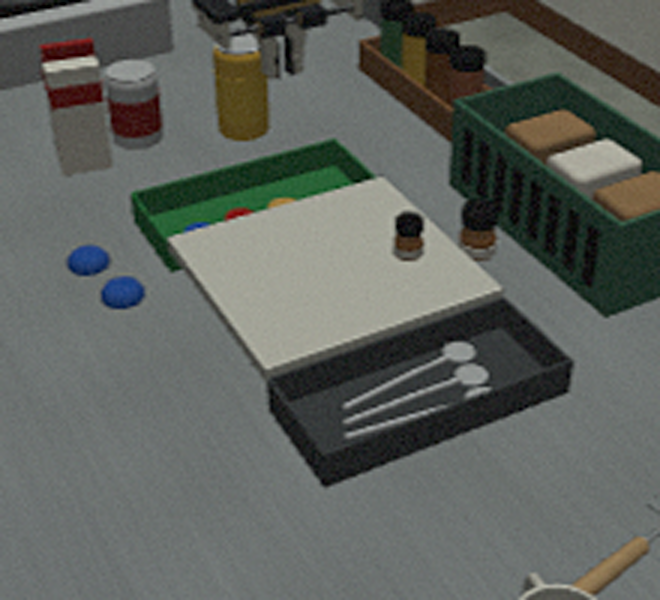

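All three caps are in the green pan: blue (196,230), red (238,215), gold (282,204). I move the arm aside for an unobstructed top check.

Emit:
play_rows(commands=[[[20,0,-10,0],[45,0,-20,0],[70,0,-20,0],[95,0,-20,0],[120,0,-20,0],[145,0,-20,0],[170,0,-20,0],[195,0,-20,0],[220,0,-20,0],[240,0,-20,0],[250,0,-20,0],[250,0,-20,0]]])

```text
t: 14.82
position: [0.5611, -0.0574, 0.2302]
ee_rot: [-0.703, 0.711, 0.002, -0.002]
contact_force: [-0.1, -0.2, -0.2]
grip_width: 0.0142
```

```bash
python3 - <<'E'
from meas import *
c,W=grab("top")
for k,v in caps(c,W).items():
    for x in v: 
        if .25<x[2][0]<.7 and abs(x[2][1])<.35: print(k,*x)
cv2.imwrite("pics/top8.png",cv2.resize(c["color"],(800,600),interpolation=cv2.INTER_CUBIC))
c,W=grab("side");d=np.load("side0.npz")["c"]
u,v=0,0
print("jar region diff side", np.abs(c["color"][165:190,262:290].astype(int)-d[165:190,262:290]).mean().round(1))
E
```

```text
blue [198. 261.] 42 [0.3531 0.0901 0.6945] [0.094 0.098]
gold [ 92. 167.] 55 [0.5535 0.3168 0.1308] [0.087 0.248]
jar region diff side 4.1
```

View pics/top8.png

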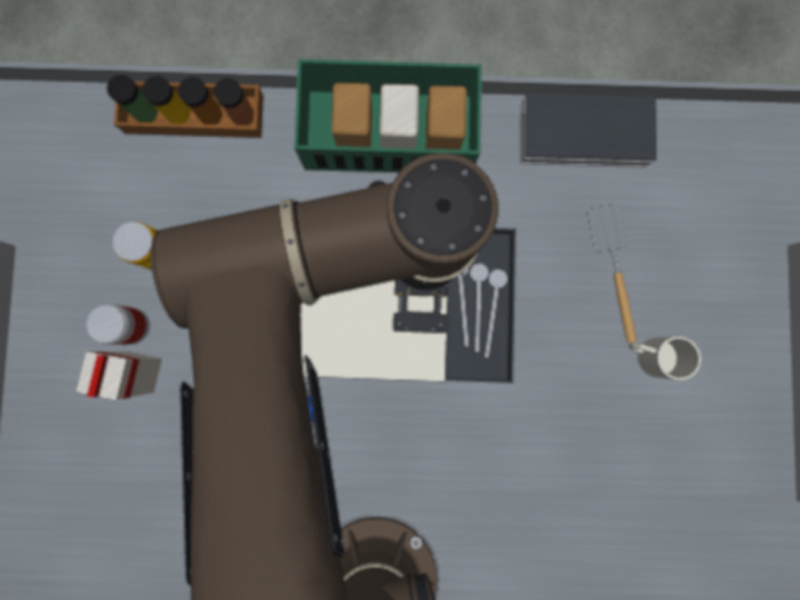

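The arm's elbow hides the green pan from above (245,300). The right-hand side is undisturbed: spoons (480,305), spatula and mug. I check the caps with the side camera's depth instead.

```bash
python3 - <<'E'
from h import *
c,W=grab("side")
hsv=cv2.cvtColor(c["color"],cv2.COLOR_BGR2HSV).astype(int);H,S,V=hsv[...,0],hsv[...,1],hsv[...,2]
for nm,m in dict(red=(H<8)|(H>172),blue=(H>100)&(H<125),gold=(H>12)&(H<28)).items():
    q=W[m&(S>100)&(V>50)&(abs(W[...,0]-.53)<.17)&(W[...,1]>.1)&(W[...,1]<.3)]
    print(nm,len(q),np.nanmedian(q,0).round(3),np.nanmax(q[:,2]).round(3))
print({k:get_state()[k] for k in("t","position","contact_force")})
cv2.imwrite("pics/side9.png",cv2.resize(c["color"][150:200,170:340],None,fx=4.5,fy=4.5,interpolation=cv2.INTER_CUBIC))
d=np.load("side0.npz")["W"]
for A in(d,W):
    q=A[165:190,270:300].reshape(-1,3);q=q[(q[:,2]>.07)&(q[:,2]<.12)&(abs(q[:,0]-.622)<.03)&(abs(q[:,1]+.014)<.03)];print("jar",len(q),q.mean(0).round(4),q[:,2].max().round(3))
E
```

```text
red 18 [0.508 0.221 0.015] 0.018
blue 12 [0.451 0.22  0.015] 0.018
gold 18 [0.565 0.221 0.016] 0.02
{'t': 14.9667, 'position': array([ 0.56166678, -0.05529536,  0.23069376]), 'contact_force': array([ 1.31955352, -0.0614529 , -0.37668479])}
jar 119 [ 0.6208 -0.0201  0.0925] 0.109
jar 120 [ 0.6212 -0.0203  0.0924] 0.108
```

View pics/side9.png

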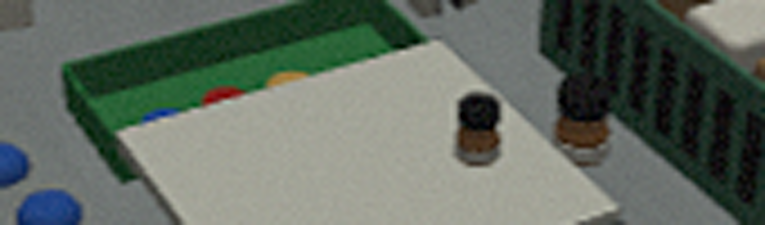

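The three caps lie flat in the green pan at z ≈ 0.016: blue (160,118), red (223,97), gold (288,80). The jar (478,130) stands where it was. I hand in.

```bash
python3 -c "
from station import *
print(hand_in())"
```

```text
the job is handed in; nothing more can be done
None
```

All three caps are in the green pan, and I handed the job in at about t = 15 s of the 50 s allowed. I swept them over the board's left edge one at a time (red, blue, gold), pushing with the nearly shut fingers and never gripping one.

- **Caps:** Side-camera depth shows all three at floor height in the green pan, about z = 0.016 m, at x ≈ 0.51 (red), 0.45 (blue) and 0.57 (gold), y ≈ 0.22.
- **Jar:** It stands within about 0.5 mm of its starting position.
- **Steel pan:** It holds only the spoons.
- **Other things:** The bystanders and look-alikes that the last pictures showed looked unmoved. The force readings I saw stayed below about 3 N.
- **Check that failed:** In the final top-camera picture the arm hid the green pan and the jar, so those results rest on the side camera alone.
- **Small disagreement:** The two cameras differed by about 3 mm on where the caps were at the start, which did not affect the sweeps.

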